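# Lock the stage-height stop with its jam nut

### The arm

A 6-joint arm with a two-finger parallel gripper is mounted at the origin on the work surface. World frame = base frame: x ahead of the robot, y to its left, z up, the work surface at z = 0. Lengths are in m, angles in degrees, forces in N, time in s.
With the tool pointing down it reaches from about 0.375 to 0.9 m from the base axis. Payload 3.1 kg.
Tool frame: the origin (TCP) lies on the centre line of the jaws, within the pads' length; the fingertips stand 17 mm ahead of it and the grasp point (between the pads) lies 2 mm behind it; z points along the fingers, y is the line along which they close (so a half turn about z gives the same grasp; the last joint's range is limited). The gripper opens to 87 mm and grips with 3 to 60 N. Pads are 19 mm wide; open, the fingers measure 117 mm over their backs; the gripper's body (75 mm by 190 mm) begins 51 mm behind the grasp point.
Start: joints at [54.46, 30.224, 82.088, -0, 67.689, -10.227], TCP at [0.267, 0.565, 0.24] pointing down, gripper open.
Joint ranges: [-176.69, 176.69], [-43.24, 126.21], [12.49, 139.97], [-82, 262], [0, 151.66], [-163.58, 163.58]. Speed limits (degrees/s): [159.86, 159.86, 180, 180, 180, 180].

### API

Orientations are given as a 3x3 rotation matrix whose columns are the frame's x, y, z axes.
In Python, from rig import bot, imaging, finder gives the robot as it stands. The module is installed in compiled form; this text tells all that it offers.
- The arm moves only by the tool play_rows, never from a script. Its argument "motion" is a list that holds one entry, the list of rows, each a list of 6 numbers: the shift along the tool's x, y, z in m, then the turn, a rotation vector about the tool's x, y, z in degrees. In form: [[[dx, dy, dz, wx, wy, wz], ...]]. A call has 1 to 8 rows; each row is the pose to reach, as a shift and turn from the pose commanded when the call began, along the tool's axes at that moment; what a row does not reach only later rows make up. A row lasts 1/12 s, in which the tool goes at most 41.7 mm and 7.16 degrees, less where a joint would pass 70% of its speed; a pose out of reach is approached as far as the arm can. A call with a gripper value outside its range is refused whole. "fingers" is the finger opening in m, from 0 to 0.087, set as the call begins (left out, the last holds). The fingers move at their own pace and stop on an object; the grip force is fixed at half the most. Time passes only in rows, so rows that repeat a pose let the fingers close. It gives the time, the measured TCP pose, the force, the opening and the grip force at its end, in the units of the state.
- bot.read_state(): the state, without advancing time (a new reading comes with each control period).
- imaging.capture(name): name is "scene" or "top" or "wrist"; returns a dict with "frame" (400x640x3 uint8, red, green, blue), "camera_matrix" (3x3 intrinsics, pixels), "R" (3x3) and "t" (3): a world point X has camera coordinates R X + t. Camera axes: x right, y down, z forward; pixel columns grow to the right and rows downward; lengths in m; the calibration is good to about 2 mm. A picture is of the moment at which its call begins. There is no depth.
- bot.hand_in(): hands the job in; it is judged then, once.
Trained networks look in the newest picture that a camera, given by its name, has taken for a name from the list of things; names that differ only in an ending like _2 or _b are one class to them, and where a whole thing is asked for, a point or a joint stands for the part that bears it (a point fixed in the world has none). Each returns a list of dicts, best first, with "confidence" (0 to 1); they miss things now and then, are a little off and sometimes report something else, mostly with a low value. They report only what shows in the picture. A call takes as long as a camera call.
- finder.recognise(camera, name): "at" ([x, y, z] in m, in world coordinates, good to about 4 mm: the middle of the surface that is visible of it).
- finder.outline_of(camera, name): "pixels" (400x640 bool, what is visible of it).
The state is a dict: "time_s": time; "joint_positions": joint angles; "qvel": joint speeds; "tau": joint torques, N m; "position": TCP position; "tcp_rot": TCP orientation; "force": force on the tool from outside, world axes, zero at the start; "moment": the same for the moment, N m; "opening": opening from 0.0 (shut) to 1.0 (fully open); "grasp_force": force on a finger pad.
Only numpy, scipy, OpenCV 4.12 (cv2) and the standard library are available. Lean on these libraries where they do the work, as an engineer would, in place of code of your own. Each camera call takes 0.05 s, during which the arm holds its last target. There are 200 camera calls.

### The job

On the blue pillar stand, slide the jaw of the yellow-gripped flat spanner fully onto the lower (brass) stop nut, with its handle lying flat on the grey ledge beside the dark brace pin, and let go, so that the spanner keeps that nut from turning. Then swing the red-knobbed lever of the jam nut above it clockwise (seen from above) until the jam nut is firmly tight against the stop nut, stopping soon after it goes stiff and without overtightening, and let go. The stop nut must keep its setting, the spanner stays in place on it, and the lens caps, dish and jar are left alone.

Things in the scene. Friction and masses are not known exactly. Their poses are not given: they have to be found in the camera images.
- stand: blue pillar stand, fixed. Origin on the pillar axis at bench height, z up. Base plate 120 mm wide (x), from y -250 to +90 mm, 15 mm thick. Round grey shoulder 60 mm across under the nuts, 24 mm steel threaded post up to 115 mm. The spanner goes on along the stand's +y and ends with its handle towards -y, lying on shoulder and ledge, both 50 mm above the bench.
- ledge (a point): middle of the top of the grey ledge, 50 mm above the bench, at stand x -10, y -212 mm; the ledge is 60 mm (x) by 20 mm (y)
- brace_pin (a point): centre of the top of the dark upright brace pin, 12 mm across, at stand x -18, y -212 mm, rising from the ledge to 84 mm above the bench. The seated spanner's handle lies on its +x side with about 4 mm gap; the pin takes the handle's clockwise thrust while the jam nut is tightened.
- stop_nut (a joint): turn of the lower (brass) stop nut, rad, clockwise from above positive; 0: two of its flats are parallel to the stand's y axis. Starts between -0.04 and 0. It turns easily (0.06 N m) and goes round with the jam nut if nothing holds it.
- nut_mid (a point): centre of the stop nut, on the pillar axis 59.5 mm above the bench. Brass hexagon 44 mm across flats, 51 mm across corners (two of them point to stand +y and -y), from 50.5 to 68.5 mm above the bench. The jam nut begins 71 mm above the bench.
- jam_nut (a joint): turn of the jam nut (steel hexagon, 36 mm across flats, above the brass nut), rad, clockwise from above (tightening) positive. Starts loose, -1.2 to -0.8; at 0 it is stopped by the lower nut. The lever's direction there differs by up to 0.3 rad each time. Running friction 0.12 N m, about 1.2 N at the lever's knob.
- jam_lever (a joint): wind-up (tightness) of the seated jam nut, felt as the lever's turn past the nut's stop, rad, tightening positive, starts at 0. It yields only above 0.18 N m (1.8 N at the knob), then by 1 rad per 2.3 N m, and on letting go springs back to at most about 0.08. Firmly tight: pushed with 4 to 6 N at the knob. Over 8 N (0.30 rad) is overtightened.
- lever_knob (a point): centre of the top of the red upright knob at the lever's end, 121 mm above the bench, 100 mm out from the pillar axis; 18 mm across, 40 mm tall. Lever bar 12 mm wide, its top 83 mm above the bench. It starts on the stand's +y side (75 to 140 degrees counter-clockwise from stand +x) and swings clockwise, towards +x, by 0.8 to 1.3 rad.
- spanner: loose flat open-ended spanner, about 0.26 kg, 267 mm long, steel 8 mm thick, lying flat. Origin under the middle of the yellow grip, at the underside; +x towards the jaw, z up. Yellow grip block 60 x 20 x 20 mm (x, y, z), underside level with the steel. Handle 16 mm wide, from x -130 to +57 mm, head 74 mm wide. Balances about 13 mm ahead of the origin. Seated, its x axis points along stand +y.
- spanner_grip (a point): centre of the yellow grip block, 10 mm above the spanner's underside
- spanner_jaw (a point): centre of the jaw, where the nut's centre comes when fully on: 105 mm ahead of the spanner's origin, 4 mm above its underside. Slot 46 mm wide (1 mm clearance each side of the nut), open to +x, flared tips reaching about 33 mm beyond this point; slot floor 26 mm behind it, where the nut's corner bottoms.
- lens_cap_a: loose black lens cap, disc 48 mm across, 22 mm high, origin centre of underside; leave it alone
- lens_cap_b: loose black lens cap, disc 42 mm across, 26 mm high, origin centre of underside; leave it alone
- petri_dish: loose shallow glass dish, 90 mm across, 16 mm high, origin centre of underside; leave it alone
- vial: loose amber sample jar with a white cap, 34 mm across, 70 mm high, origin centre of underside; leave it alone

How it is judged:
By the outcome, as a careful person would: the job done as asked, in the order asked, and still so for the second after the job is handed in, with the robot touching nothing.
It also fails if it takes over 67 s, if anything falls off the work surface, if the arm or the gripper's body presses on something with over 40 N, if the wrist force passes 120 N, or if a joint passes its speed limit or range.

## Working session

There is one attempt and no reset: what is moved stays moved. The work goes in short steps, Python scripts to look and compute and a tool call to move; the robot and the scene stay as the last step left them, time stands still between calls to the robot, and variables do not carry over. Pictures are saved under pics/ and viewed, at most 10 in all, crops included, and the job is handed in when it is done.

Besides the shell and the picture viewer there is one more tool, called after ">>>" as name(argument=value, ...), one argument or row to a line, values as JSON. play_rows: Moves the arm, as the interface text tells. Its arguments: {"type":"object","properties":{"motion":{"type":"array"},"fingers":{"type":"number"}},"required":["motion"]}

```bash
mkdir -p pics; cat > h.py <<'E'
import numpy as np, cv2
from rig import bot, imaging, finder
def cap(n,f=None):
    c=imaging.capture(n)
    if f: cv2.imwrite('pics/'+f,c['frame'][:,:,::-1])
    return c
def proj(c,X):
    p=c['camera_matrix']@(c['R']@np.asarray(X,float)+c['t']); return p[:2]/p[2]
def atz(c,uv,z):
    d=c['R'].T@np.linalg.solve(c['camera_matrix'],[uv[0],uv[1],1.]); o=-c['R'].T@c['t']
    return o+d*(z-o[2])/d[2]
def tri(cs,uvs):
    A=[];b=[]
    for c,uv in zip(cs,uvs):
        d=c['R'].T@np.linalg.solve(c['camera_matrix'],[uv[0],uv[1],1.]);d/=np.linalg.norm(d);o=-c['R'].T@c['t']
        P=np.eye(3)-np.outer(d,d);A.append(P);b.append(P@o)
    return np.linalg.lstsq(np.vstack(A),np.hstack(b),rcond=None)[0]
E
python3 - <<'E'
from h import *
np.set_printoptions(precision=4,suppress=True)
s=bot.read_state();print(s['time_s'],s['position'],s['tcp_rot'],s['force'])
for cam in ['top','scene','wrist']:
    c=cap(cam,cam+'0.png')
    print(cam,-c['R'].T@c['t'])
    for n in ['stand','ledge','brace_pin','stop_nut','nut_mid','jam_nut','lever_knob','spanner','spanner_grip','spanner_jaw','lens_cap_a','petri_dish','vial']:
        r=finder.recognise(cam,n)
        print(n,[(np.array(q['at']).round(4).tolist(),round(q['confidence'],2)) for q in r[:2]])
E
```

```text
0.0 [0.2668 0.5644 0.2386] [[-0.904   0.4276 -0.0012]
 [ 0.4276  0.904  -0.0017]
 [ 0.0004 -0.0021 -1.    ]] [-0.3133 -0.5599 -0.1544]
top [ 0.3396 -0.0121  1.3159]
stand [([0.5762, -0.0378, 0.0114], 0.62)]
ledge [([0.5773, -0.0363, 0.016], 0.83)]
brace_pin [([0.5751, -0.0326, 0.0169], 0.57)]
stop_nut [([0.5335, 0.0557, 0.0842], 0.78), ([0.5049, 0.0869, 0.0829], 0.56)]
nut_mid [([0.5335, 0.0657, 0.0834], 0.81)]
jam_nut [([0.5278, 0.07, 0.0849], 0.81)]
lever_knob [([0.5054, 0.0844, 0.082], 0.79), ([0.7014, 0.3754, 0.0083], 0.62)]
spanner [([0.5304, -0.3725, 0.0058], 0.95)]
spanner_grip [([0.5248, -0.378, 0.0096], 0.82)]
spanner_jaw [([0.5264, -0.3744, 0.0087], 0.81), ([0.534, 0.0671, 0.0832], 0.61)]
lens_cap_a [([0.5079, 0.3827, 0.0247], 0.72), ([0.7307, -0.2671, 0.0284], 0.55)]
petri_dish [([0.7014, 0.3749, 0.009], 0.9), ([0.5248, 0.0674, 0.0823], 0.38)]
vial [([0.7389, 0.1173, 0.0682], 0.79), ([0.5253, -0.3806, 0.0107], 0.18)]
scene [1.1869 0.0389 1.0572]
stand [([0.5806, -0.0331, 0.0103], 0.73), ([0.4952, 0.0891, 0.0806], 0.49)]
ledge [([0.586, -0.0368, 0.0145], 0.61)]
brace_pin [([0.695, 0.3768, 0.0076], 0.64), ([0.5906, -0.0334, 0.0172], 0.57)]
stop_nut [([0.5474, 0.0578, 0.0832], 0.87)]
nut_mid [([0.5424, 0.0558, 0.0843], 0.92)]
jam_nut [([0.5177, 0.0724, 0.0861], 0.71), ([0.5382, -0.3765, 0.0061], 0.46)]
lever_knob [([0.492, 0.0891, 0.0812], 0.73)]
spanner [([0.5375, -0.3793, 0.0066], 0.95)]
spanner_grip [([0.537, -0.3725, 0.0069], 0.6)]
spanner_jaw [([0.5461, -0.372, 0.0033], 0.95)]
lens_cap_a [([0.5155, 0.3824, 0.0216], 0.71), ([0.7408, -0.2681, 0.0219], 0.66)]
petri_dish [([0.692, 0.3801, 0.0084], 0.97), ([0.5162, 0.3841, 0.0199], 0.4)]
vial [([0.7574, 0.1178, 0.0685], 0.73), ([0.6909, 0.3758, 0.0093], 0.52)]
wrist [0.1959 0.5982 0.3852]
stand []
ledge []
brace_pin []
stop_nut []
nut_mid []
jam_nut []
lever_knob []
spanner []
spanner_grip []
spanner_jaw []
lens_cap_a []
petri_dish []
vial []
```

View pics/top0.png

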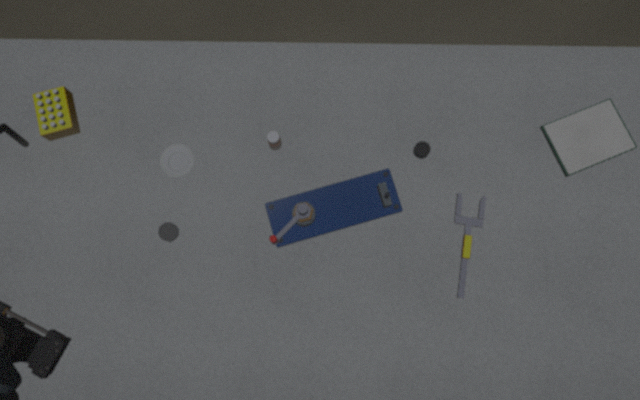

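View pics/scene0.png

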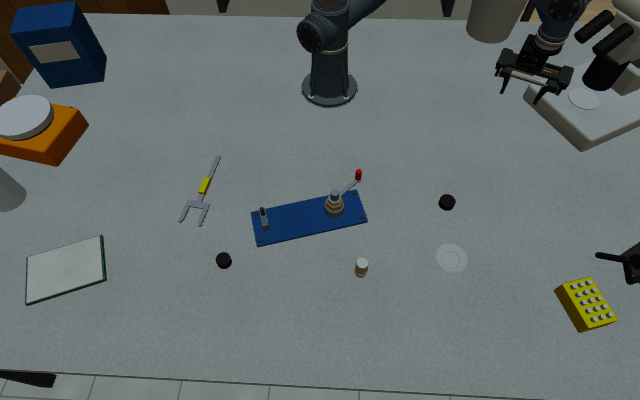

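Top view: pillar at about (303,210), ledge and pin at (385,195), knob at (273,239), spanner grip at (467,246) with its jaw towards image up (world +x). The scene view agrees. Now a first measurement by colour and outline.

```bash
cat >> h.py <<'E'
def blob(img,lo,hi,minA=20):
    hsv=cv2.cvtColor(img,cv2.COLOR_RGB2HSV); m=cv2.inRange(hsv,lo,hi)
    n,l,st,ce=cv2.connectedComponentsWithStats(m)
    return sorted([(int(st[i][4]),ce[i].round(1).tolist(),(l==i)) for i in range(1,n) if st[i][4]>=minA],key=lambda a:-a[0])
E
python3 - <<'E'
from h import *
np.set_printoptions(precision=4,suppress=True)
cs={}
def rect(c,m,z):
    cn=max(cv2.findContours(m.astype(np.uint8),0,1)[0],key=cv2.contourArea)[:,0]
    P=np.array([atz(c,p,z)[:2] for p in cn.astype(float)],np.float32)*1000
    return cv2.minAreaRect(P)
for cam in ['top','scene']:
    c=cap(cam);cs[cam]=c;im=c['frame']
    b=blob(im,(105,120,30),(125,255,200),200)
    for q in b[:3]: print(cam,'blue',q[0],q[1],rect(c,q[2],0.015))
    y=blob(im,(22,150,90),(35,255,255),15)
    for q in y[:4]: print(cam,'yellow',q[0],q[1],rect(c,q[2],0.02))
    r=blob(im,(0,150,70),(6,255,255),8)+blob(im,(174,150,70),(180,255,255),8)
    for q in r[:4]: print(cam,'red',q[0],q[1])
    o=finder.outline_of(cam,'spanner')[0]
    print(cam,'span',o['confidence'],rect(c,o['pixels'],0.006))
E
```

```text
top blue 3427 [343.8, 206.5] ((579.1346435546875, -42.67475891113281), (113.54425811767578, 329.3250732421875), 16.98649024963379)
top blue 229 [281.1, 218.9] ((553.234375, 92.56071472167969), (39.56295394897461, 90.34123992919922), 48.60366439819336)
top yellow 680 [54.4, 111.4] ((829.7909545898438, 712.590576171875), (118.5900650024414, 83.78911590576172), 17.508821487426758)
top yellow 142 [466.4, 246.5] ((480.2913818359375, -378.94091796875), (16.667068481445312, 54.31223678588867), 82.3135757446289)
top red 21 [272.8, 239.0]
top span 0.9 ((485.4250183105469, -380.9993896484375), (75.65548706054688, 266.1441650390625), 81.40097045898438)
scene blue 4013 [53.3, 42.7] ((-209.6149139404297, -1176.3023681640625), (682.3397827148438, 295.443359375), 31.324129104614258)
scene blue 3276 [305.9, 218.8] ((583.5680541992188, -38.59855651855469), (122.17381286621094, 337.45001220703125), 16.966453552246094)
scene yellow 1017 [588.5, 302.8] ((811.7734985351562, 718.6607055664062), (122.27521514892578, 86.19718933105469), 17.139698028564453)
scene yellow 91 [203.8, 184.5] ((482.7100830078125, -379.32965087890625), (18.8847599029541, 58.92797088623047), 81.42987823486328)
scene red 21 [358.6, 170.9]
scene span 0.93 ((486.508544921875, -382.314208984375), (74.1046371459961, 257.685546875), 81.99815368652344)
```

```bash
cat >> h.py <<'E'
from scipy.spatial.transform import Rotation as Ro
def Rt(yaw):
    a=np.radians(yaw);return np.array([[np.cos(a),np.sin(a),0],[np.sin(a),-np.cos(a),0],[0,0,-1]])
def plan(way,start=None):
    """way: list of (pos,yaw); prints per-leg tool shift/turn"""
    if start is None:
        s=bot.read_state();p,R=np.array(s['position']),np.array(s['tcp_rot'])
    else: p,R=np.array(start[0]),Rt(start[1])
    for q,y in way:
        q=np.array(q);Q=Rt(y);d=R.T@(q-p);w=np.degrees(Ro.from_matrix(R.T@Q).as_rotvec())
        print(d.round(4).tolist(),w.round(2).tolist(),'rows',round(max(np.linalg.norm(d)/.0417,np.linalg.norm(w)/7.16),1))
        p,R=q,Q
E
python3 -c "
from h import *
plan([((.375,.35,.28),139),((.48,.14,.30),123),((.58,-.06,.30),107)])"
```

```text
[-0.1894, -0.1482, -0.0404] [-0.0, 0.0, 15.69] rows 5.8
[-0.217, -0.0896, -0.02] [0.0, 0.0, 16.0] rows 5.7
[-0.2222, -0.0251, 0.0] [0.0, 0.0, 16.0] rows 5.4
```

>>> play_rows(
  motion=[
    [[-0.032,-0.025,-0.007,0,0,2.6],[-0.063,-0.049,-0.013,0,0,5.2],[-0.095,-0.074,-0.02,0,0,7.8],[-0.126,-0.099,-0.027,0,0,10.5],[-0.158,-0.123,-0.034,0,0,13],[-0.189,-0.148,-0.04,0,0,15.7]],
  ],
  fingers=0.05,
)

```text
time_s: 2.8
position: [0.3755, 0.3489, 0.2802]
tcp_rot: [[-0.754, 0.657, 0.001], [0.657, 0.754, 0.0], [-0.0, 0.001, -1.0]]
force: [1.0, 0.2, 0.7]
opening: 0.638
grasp_force: 0.0
```

>>> play_rows(
  motion=[
    [[-0.036,-0.015,-0.003,0,0,2.7],[-0.072,-0.03,-0.007,0,0,5.3],[-0.108,-0.045,-0.01,0,0,8],[-0.145,-0.06,-0.013,0,0,10.7],[-0.181,-0.075,-0.017,0,0,13.3],[-0.217,-0.09,-0.02,0,0,16]],
  ],
)

```text
time_s: 3.3
position: [0.4801, 0.1382, 0.3001]
tcp_rot: [[-0.542, 0.84, 0.001], [0.84, 0.542, 0.0], [-0.0, 0.001, -1.0]]
force: [0.6, 0.0, -0.3]
opening: 0.573
grasp_force: 0.0
```

>>> play_rows(
  motion=[
    [[-0.037,-0.004,0,0,0,2.7],[-0.074,-0.008,0,0,0,5.3],[-0.111,-0.0125,0,0,0,8],[-0.148,-0.017,0,0,0,10.7],[-0.185,-0.021,0,0,0,13.3],[-0.222,-0.025,0,0,0,16],[-0.222,-0.025,0,0,0,16],[-0.222,-0.025,0,0,0,16]],
  ],
)

```text
time_s: 3.97
position: [0.58, -0.0617, 0.2992]
tcp_rot: [[-0.289, 0.957, -0.0], [0.957, 0.289, 0.0], [0.0, -0.0, -1.0]]
force: [-0.8, 0.4, -0.2]
opening: 0.572
grasp_force: 0.0
```

```bash
python3 - <<'E'
from h import *
np.set_printoptions(precision=4,suppress=True)
s=bot.read_state();print(s['time_s'],s['position'],s['tcp_rot'].tolist() if hasattr(s['tcp_rot'],'tolist') else s['tcp_rot'],s['force'])
c=cap('wrist','w1.png');print(-c['R'].T@c['t'],c['R'],c['camera_matrix'])
import pickle;pickle.dump(c,open('w1.pkl','wb'))
for n in ['ledge','brace_pin','stop_nut','nut_mid','jam_nut','lever_knob']:
    print(n,[(np.array(q['at']).round(4).tolist(),round(q['confidence'],2)) for q in finder.recognise('wrist',n)[:2]])
E
```

```text
3.9667 [ 0.58   -0.0617  0.2992] [[-0.28916933886636403, 0.9572779561320903, -9.035019591859443e-05], [0.9572779333902938, 0.2891693518395655, 0.00021023961050534168], [0.00022738425223488453, -2.5695399656952196e-05, -0.9999999738180738]] [-0.754   0.4022 -0.234 ]
[0.5566 0.0127 0.4448] [[ 0.9573  0.2892 -0.    ]
 [ 0.2773 -0.9179  0.2837]
 [ 0.082  -0.2716 -0.9589]] [[278.479    0.     323.1998]
 [  0.     278.479  202.2936]
 [  0.       0.       1.    ]]
ledge [([0.5696, -0.0088, 0.0151], 0.49)]
brace_pin [([0.5716, -0.0096, 0.0131], 0.68)]
stop_nut [([0.5182, 0.0693, 0.0783], 0.93)]
nut_mid [([0.5196, 0.0688, 0.0852], 0.7), ([0.5738, -0.0079, 0.0145], 0.62)]
jam_nut [([0.5118, 0.0771, 0.0857], 0.94)]
lever_knob [([0.573, -0.0107, 0.015], 0.19)]
```

View pics/w1.png

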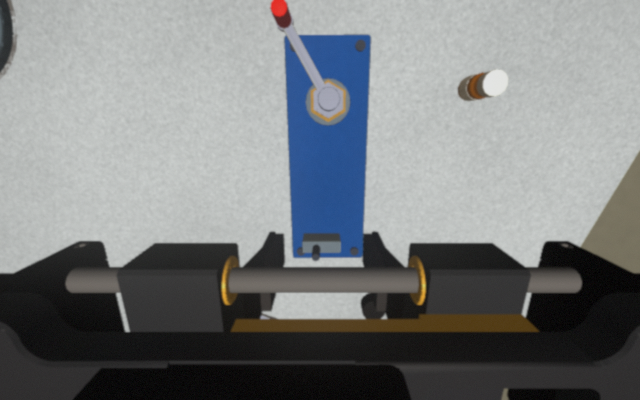

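Wrist view 1: post top at about (329,97), knob top at (280,7), ledge around (321,243) with the pin top near (316,250), plate between columns 288 and 368. Next I measure these with a second wrist position.

```bash
python3 - <<'E'
from h import *
plan([((.53,-.11,.30),107),((.47,-.24,.30),70),((.45,-.375,.25),32),((.44,-.375,.22),-8)])
E
```

```text
[-0.0349, -0.0619, -0.0002] [0.0, -0.0, 0.09] rows 1.7
[-0.1068, -0.0954, 0.0] [0.0, 0.0, 37.0] rows 5.2
[-0.1337, 0.0274, 0.05] [0.0, 0.0, 38.0] rows 5.3
[-0.0085, -0.0053, 0.03] [0.0, 0.0, 40.0] rows 5.6
```

>>> play_rows(
  motion=[
    [[-0.016,-0.03,0,0,0,0],[-0.031,-0.062,0,0,0,0],[-0.031,-0.062,0,0,0,0],[-0.031,-0.062,0,0,0,0]],
  ],
)

```text
time_s: 4.65
position: [0.5282, -0.1076, 0.2999]
tcp_rot: [[-0.291, 0.957, 0.0], [0.957, 0.291, 0.0], [0.0, 0.0, -1.0]]
force: [0.5, -0.6, 0.8]
opening: 0.572
grasp_force: 0.0
```

```bash
python3 - <<'E'
from h import *
import pickle
np.set_printoptions(precision=4,suppress=True)
c1=pickle.load(open('w1.pkl','rb'));c2=cap('wrist','w2.png');pickle.dump(c2,open('w2.pkl','wb'))
print(bot.read_state()['position'])
for c in (c1,c2):
    im=c['frame']
    b=blob(im,(105,120,30),(125,255,200),300)[0]
    m=b[2].astype(np.uint8)
    cn=max(cv2.findContours(m,0,1)[0],key=cv2.contourArea)[:,0].astype(float)
    P=np.array([atz(c,p,0.015)[:2] for p in cn])*1000
    # rotate to approx stand frame
    a=np.radians(17);ex=np.array([np.cos(a),np.sin(a)]);ey=np.array([-np.sin(a),np.cos(a)])
    u=P@ex;v=P@ey
    vlo,vhi=v.min(),v.max();res=[]
    for side in (-1,1):
        # per v-bin extreme
        pts=[]
        for vb in np.arange(vlo+15,vhi-15,6):
            k=abs(v-vb)<5
            if k.any():
                i=np.argmax(side*u[k]);pts.append((v[k][i],u[k][i]))
        pts=np.array(pts);k=np.ones(len(pts),bool)
        for _ in range(5):
            f=np.polyfit(pts[k,0],pts[k,1],1);r=abs(pts[:,1]-np.polyval(f,pts[:,0]));k=r<max(1.5,1.5*np.median(r))
        res.append(f)
    sl=(res[0][0]+res[1][0])/2
    print('slopes',res,'yaw',17-np.degrees(np.arctan(sl)),'v range',vlo,vhi)
    r=(blob(im,(0,150,60),(8,255,255),8)+blob(im,(172,150,60),(180,255,255),8))[:2]
    print('red',[(q[0],q[1]) for q in r])
    big=cv2.resize(im[60:150,270:420],None,fx=4,fy=4,interpolation=cv2.INTER_CUBIC)
top=cv2.resize(c1['frame'][50:130,270:400],None,fx=3,fy=3,interpolation=3)
bot_=cv2.resize(c2['frame'][50:130,320:450],None,fx=3,fy=3,interpolation=3)
l1=cv2.resize(c1['frame'][215:275,270:400],None,fx=3,fy=3,interpolation=3)
l2=cv2.resize(c2['frame'][215:275,320:450],None,fx=3,fy=3,interpolation=3)
cv2.imwrite('pics/crop1.png',np.vstack([np.hstack([top,bot_]),np.hstack([l1,l2])])[:,:,::-1])
E
```

```text
[ 0.5292 -0.1072  0.3   ]
slopes [array([ -0.0019, 483.9007]), array([ -0.0003, 599.2699])] yaw 17.064135788612315 v range -373.5146768414317 -39.37342605866899
red [(236, [278.8, 8.0])]
slopes [array([  0.0016, 484.353 ]), array([  0.0014, 599.5429])] yaw 16.9137318219594 v range -372.94227656241253 -39.548135510147674
red []
```

View pics/crop1.png

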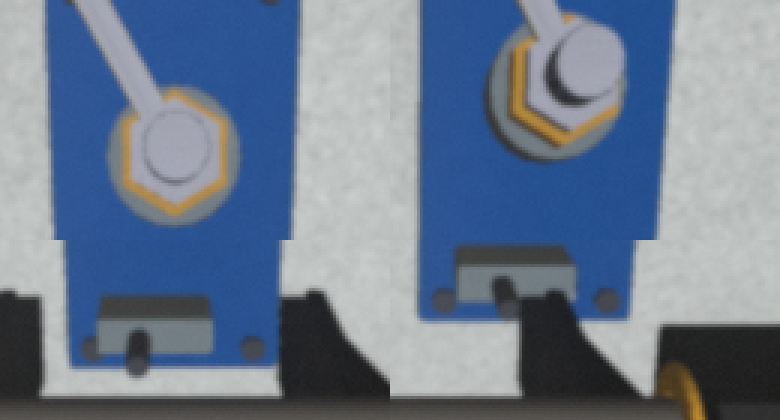

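Crop: post top at (328.3,98.7) in view 1 and (386,70) in view 2; brass hexagon centre at (328.5,100.5) in view 1, pin top at (315.7,256.7); the hexagon corners point along the plate, so the nut is aligned.

```bash
python3 - <<'E'
from h import *
import pickle
np.set_printoptions(precision=4,suppress=True)
c1=pickle.load(open('w1.pkl','rb'));c2=pickle.load(open('w2.pkl','rb'))
print('post tri',tri([c1,c2],[(328.3,98.7),(386,70)]), atz(c1,(328.3,98.7),.115),atz(c2,(386,70),.115))
print('nut',atz(c1,(328.5,100.5),.0685))
print('knob',atz(c1,(279.5,6),.121))
print('pin',atz(c1,(315.7,256.7),.084))
a=np.radians(17);ex=np.array([np.cos(a),np.sin(a)]);ey=np.array([-np.sin(a),np.cos(a)]);p=np.array([.5551,.0375])
print('pin pred',p-.018*ex-.212*ey)
print(proj(c1,[*p,.115]),proj(c2,[*p,.115]),proj(c1,[*p,.0685]))
E
```

```text
post tri [0.5553 0.0363 0.1141] [0.5555 0.036  0.115 ] [0.5549 0.0364 0.115 ]
nut [0.5562 0.0373 0.0685]
knob [0.4829 0.105  0.121 ]
pin [ 0.6007 -0.1704  0.084 ]
pin pred [ 0.5999 -0.1705]
[328.3483  97.2525] [386.5086  68.9659] [327.7002 100.1066]
```

>>> play_rows(
  motion=[
    [[-0.021,-0.018,0,0,0,6.2],[-0.043,-0.036,0,0,0,12.4],[-0.064,-0.055,0,0,0,18.6],[-0.086,-0.073,0,0,0,24.8],[-0.107,-0.092,0,0,0,31],[-0.107,-0.095,0,0,0,37]],
  ],
)

```text
time_s: 5.2
position: [0.4699, -0.2412, 0.2998]
tcp_rot: [[0.349, 0.937, 0.001], [0.937, -0.349, -0.003], [-0.003, 0.002, -1.0]]
force: [1.0, 0.5, 0.7]
opening: 0.578
grasp_force: 0.0
```

>>> play_rows(
  motion=[
    [[-0.022,0.005,0.008,0,0,6.4],[-0.044,0.009,0.016,0,0,12.7],[-0.067,0.014,0.025,0,0,19],[-0.089,0.018,0.033,0,0,25.3],[-0.111,0.023,0.042,0,0,31.7],[-0.134,0.027,0.05,0,0,38]],
  ],
)

```text
time_s: 5.7
position: [0.4505, -0.3731, 0.2491]
tcp_rot: [[0.85, 0.527, 0.001], [0.527, -0.85, -0.0], [0.001, 0.001, -1.0]]
force: [0.0, 0.2, 0.2]
opening: 0.576
grasp_force: 0.0
```

>>> play_rows(
  motion=[
    [[-0.001,-0.001,0.005,0,0,6.7],[-0.003,-0.002,0.01,0,0,13.3],[-0.004,-0.003,0.015,0,0,20],[-0.006,-0.004,0.02,0,0,26.7],[-0.007,-0.005,0.025,0,0,33.3],[-0.0085,-0.005,0.03,0,0,40],[-0.0085,-0.005,0.03,0,0,40],[-0.0085,-0.005,0.03,0,0,40]],
  ],
)

```text
time_s: 6.37
position: [0.4402, -0.3726, 0.2194]
tcp_rot: [[0.991, -0.135, 0.0], [-0.135, -0.991, 0.0], [0.0, -0.0, -1.0]]
force: [-0.0, 0.1, 0.2]
opening: 0.579
grasp_force: 0.0
```

```bash
python3 - <<'E'
from h import *
import pickle
np.set_printoptions(precision=4,suppress=True)
s=bot.read_state();print(s['position'],s['joint_positions'],np.degrees(np.arctan2(s['tcp_rot'][1][0],s['tcp_rot'][0][0])))
c=cap('wrist','w3.png');pickle.dump(c,open('w3.pkl','wb'))
y=blob(c['frame'],(20,120,60),(36,255,255),60)
for q in y[:3]:print(q[0],q[1])
E
```

```text
[ 0.4402 -0.3726  0.2194] [-51.3472  27.8867  90.3946   0.0208  61.718   46.4116] -7.768695413561486
740 [325.1, 149.7]
74 [423.3, 287.6]
```

View pics/w3.png

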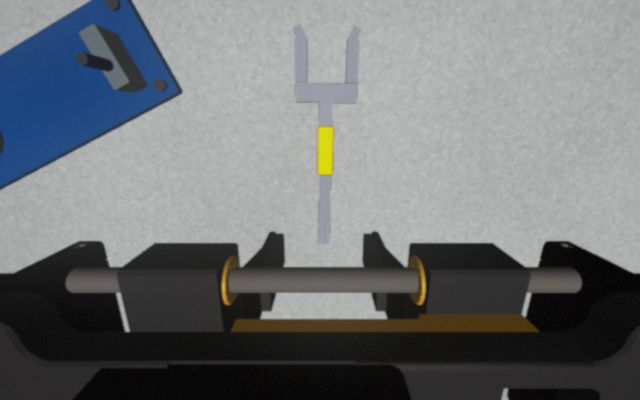

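Wrist view 3: grip at (325,150), prongs at columns ~301 and ~353 around row 60, handle end at (323.5,241), spanner axis nearly vertical in the picture.

```bash
cat >> h.py <<'E'
def spanner(c,zs=0.0):
    o=finder.outline_of('wrist','spanner')[0]['pixels'].astype(np.uint8)
    hsv=cv2.cvtColor(c['frame'],cv2.COLOR_RGB2HSV)
    y=[q for q in blob(c['frame'],(22,150,100),(36,255,255),60)][0]
    cn=cv2.findContours(y[2].astype(np.uint8),0,1)[0][0][:,0].astype(float)
    P=np.array([atz(c,p,zs+.02)[:2] for p in cn],np.float32)*1000
    r=cv2.minAreaRect(P)
    ys,xs=np.nonzero(o);Q=np.array([atz(c,(x,yy),zs+.008)[:2] for x,yy in zip(xs,ys)])*1000
    return y[1],r,Q
E
python3 - <<'E'
from h import *
np.set_printoptions(precision=4,suppress=True)
c=cap('wrist')
uv,r,Q=spanner(c);print(uv,r,cv2.minAreaRect(Q.astype(np.float32)))
a=np.radians(-8.3);ex=np.array([np.cos(a),np.sin(a)]);ey=np.array([-np.sin(a),np.cos(a)]);o=np.array(r[0])
l=(Q-o)@ex;w=(Q-o)@ey
xs=[];ms=[]
for b in range(-125,140,10):
    k=abs(l-b)<5
    if k.sum()>3: print(b,round(w[k].min(),1),round(w[k].max(),1),end=' | ')
E
```

```text
[324.8, 149.9] ((480.1872863769531, -380.8610534667969), (17.271879196166992, 57.03594970703125), 81.91735076904297) ((485.316162109375, -381.07476806640625), (75.83727264404297, 267.1746520996094), 81.33153533935547)
-125 -7.0 8.4 | -115 -8.2 8.4 | -105 -6.7 8.5 | -95 -6.6 8.5 | -85 -6.4 8.5 | -75 -7.5 8.6 | -65 -7.5 8.6 | -55 -7.3 8.6 | -45 -7.2 7.4 | -35 -8.2 8.7 | -25 -9.4 10.1 | -15 -9.2 10.1 | -5 -10.3 10.1 | 5 -10.2 10.1 | 15 -10.0 10.2 | 25 -9.8 10.2 | 35 -7.1 9.0 | 45 -8.1 7.8 | 55 -36.8 35.6 | 65 -36.8 35.6 | 75 -37.2 36.6 | 85 -37.1 36.4 | 95 -37.5 36.2 | 105 -37.4 36.0 | 115 -37.0 35.8 | 125 -37.5 35.6 | 135 -38.2 37.6 |
```

>>> play_rows(
  motion=[
    [[0.02,0.0,0.03,0,0,0],[0.04,0.0,0.06,0,0,0],[0.04,0.0,0.08,0,0,0],[0.04,0.0,0.08,0,0,0],[0.04,0.0,0.08,0,0,0]],
  ],
)

```text
time_s: 6.93
position: [0.4784, -0.3778, 0.1387]
tcp_rot: [[0.99, -0.138, -0.002], [-0.138, -0.99, 0.002], [-0.002, -0.002, -1.0]]
force: [-0.4, -0.3, 0.5]
opening: 0.575
grasp_force: 0.0
```

```bash
python3 - <<'E'
from h import *
np.set_printoptions(precision=4,suppress=True)
s=bot.read_state();print(s['position'],s['tcp_rot'])
c=cap('wrist','w4.png')
uv,r,Q=spanner(c);print(uv,r,cv2.minAreaRect(Q.astype(np.float32)))
import pickle
c3=pickle.load(open('w3.pkl','rb'));print(tri([c3,c],[(325.1,149.7),uv]))
a=np.radians(-8.3);ex=np.array([np.cos(a),np.sin(a)]);ey=np.array([-np.sin(a),np.cos(a)]);o=np.array(r[0])
l=(Q-o)@ex;w=(Q-o)@ey
for b in range(-125,140,10):
    k=abs(l-b)<5
    if k.sum()>3: print(b,round(w[k].min(),1),round(w[k].max(),1),end=' | ')
E
```

```text
[ 0.4784 -0.3778  0.1387] [[ 0.9904 -0.1381 -0.002 ]
 [-0.1381 -0.9904  0.0021]
 [-0.0023 -0.0018 -1.    ]]
[325.5, 196.5] ((481.8576354980469, -380.622314453125), (18.470373153686523, 58.46805953979492), 81.02104949951172) ((484.2231750488281, -382.0427551269531), (74.99923706054688, 268.929443359375), 81.62892150878906)
[ 0.4813 -0.3807  0.0147]
-125 -7.7 8.6 | -115 -7.5 7.4 | -85 -5.9 7.5 | -75 -5.8 8.6 | -65 -7.8 8.6 | -55 -7.7 7.5 | -45 -7.6 7.5 | -35 -10.5 9.6 | -25 -10.4 9.6 | -15 -11.3 9.6 | -5 -11.1 9.6 | 5 -10.8 9.6 | 15 -11.7 9.6 | 25 -11.5 9.6 | 35 -8.4 6.6 | 45 -8.2 6.6 | 55 -36.9 35.6 | 65 -37.5 35.5 | 75 -38.7 36.2 | 85 -38.6 35.9 | 95 -37.8 36.3 | 105 -37.6 36.3 | 115 -37.8 36.0 | 125 -37.9 35.6 | 135 -38.7 36.2 |
```

```bash
python3 - <<'E'
from h import *
plan([((.4815,-.3808,.0195),-8.6)])
E
```

```text
[0.0023, 0.0011, 0.1215] [0.08, -0.1, 0.61] rows 2.9
```

>>> play_rows(
  motion=[
    [[0.002,0.001,0.03,0,0,0.6],[0.002,0.001,0.06,0,0,0.6],[0.002,0.001,0.09,0,0,0.6],[0.002,0.001,0.11,0,0,0.6],[0.002,0.001,0.1195,0,0,0.6],[0.002,0.001,0.1195,0,0,0.6],[0.002,0.001,0.1195,0,0,0.6]],
  ],
)

```text
time_s: 7.62
position: [0.4812, -0.3808, 0.0214]
tcp_rot: [[0.989, -0.15, 0.001], [-0.15, -0.989, -0.002], [0.002, 0.001, -1.0]]
force: [-0.1, -0.4, 0.4]
opening: 0.579
grasp_force: 0.0
```

>>> play_rows(
  motion=[
    [[0,0,0,0,0,0],[0,0,0,0,0,0],[0,0,0,0,0,0],[0,0,0,0,0,0],[0,0,0,0,0,0],[0,0,0,0,0,0]],
  ],
  fingers=0.0,
)

```text
time_s: 8.12
position: [0.4808, -0.38, 0.0205]
tcp_rot: [[0.989, -0.15, 0.0], [-0.15, -0.989, -0.001], [0.0, 0.001, -1.0]]
force: [-0.1, 0.9, 2.5]
opening: 0.223
grasp_force: 30.0
```

```bash
python3 - <<'E'
from h import *
plan([((.481,-.38,.17),-8.6),((.523,-.297,.17),30),((.565,-.214,.17),68.5),((.6064,-.1305,.17),107)],((.481,-.38,.0205),-8.6))
E
```

```text
[0.0, 0.0, -0.1495] [0.0, 0.0, 0.0] rows 3.6
[0.0291, -0.0883, 0.0] [0.0, 0.0, -38.6] rows 5.4
[0.0779, -0.0509, 0.0] [0.0, 0.0, -38.5] rows 5.4
[0.0929, 0.0079, 0.0] [0.0, 0.0, -38.5] rows 5.4
```

>>> play_rows(
  motion=[
    [[0,0,-0.01,0,0,0],[0,0,-0.03,0,0,0],[0,0,-0.055,0,0,0],[0,0,-0.08,0,0,0],[0,0,-0.105,0,0,0],[0,0,-0.13,0,0,0],[0,0,-0.145,0,0,0],[0,0,-0.15,0,0,0]],
  ],
)

```text
time_s: 8.78
position: [0.4815, -0.3807, 0.1733]
tcp_rot: [[0.989, -0.15, 0.003], [-0.15, -0.989, -0.004], [0.004, 0.003, -1.0]]
force: [0.4, 0.1, -2.4]
opening: 0.228
grasp_force: 30.0
```

>>> play_rows(
  motion=[
    [[0.003,-0.008,0,0,0,-3.6],[0.007,-0.02,0,0,0,-8.6],[0.011,-0.032,0,0,0,-13.6],[0.015,-0.044,0,0,0,-18.6],[0.018,-0.055,0,0,0,-23.6],[0.022,-0.066,0,0,0,-28.6],[0.026,-0.077,0,0,0,-33.6],[0.029,-0.088,0,0,0,-38.6]],
  ],
)

```text
time_s: 9.45
position: [0.5219, -0.296, 0.1689]
tcp_rot: [[0.864, 0.504, -0.002], [0.504, -0.864, 0.002], [-0.001, -0.003, -1.0]]
force: [-0.0, -0.2, -3.0]
opening: 0.229
grasp_force: 30.0
```

>>> play_rows(
  motion=[
    [[0.01,-0.006,0,0,0,-4.8],[0.02,-0.013,0,0,0,-9.6],[0.03,-0.019,0,0,0,-14.4],[0.039,-0.025,0,0,0,-19.2],[0.049,-0.032,0,0,0,-24],[0.058,-0.038,0,0,0,-28.9],[0.068,-0.045,0,0,0,-33.7],[0.078,-0.051,0,0,0,-38.5]],
  ],
)

```text
time_s: 10.12
position: [0.5636, -0.2128, 0.1688]
tcp_rot: [[0.363, 0.932, -0.003], [0.932, -0.363, 0.002], [0.001, -0.003, -1.0]]
force: [-0.5, 0.4, -3.2]
opening: 0.224
grasp_force: 30.0
```

>>> play_rows(
  motion=[
    [[0.012,0.001,0,0,0,-5.2],[0.024,0.002,0,0,0,-10.4],[0.037,0.003,0,0,0,-15.6],[0.05,0.004,0,0,0,-20.8],[0.062,0.005,0,0,0,-26],[0.074,0.006,0,0,0,-31.2],[0.085,0.007,0,0,0,-35.5],[0.093,0.008,0,0,0,-38.5]],
  ],
)

```text
time_s: 10.78
position: [0.6053, -0.129, 0.1688]
tcp_rot: [[-0.296, 0.955, -0.003], [0.955, 0.296, 0.001], [0.002, -0.002, -1.0]]
force: [-0.7, 0.2, -3.1]
opening: 0.225
grasp_force: 30.0
```

>>> play_rows(
  motion=[
    [[0,0,0.01,0,0,0],[0,0,0.02,0,0,0],[0,0,0.03,0,0,0],[0,0,0.03,0,0,0],[0,0,0.03,0,0,0],[0,0,0.03,0,0,0]],
  ],
)

```text
time_s: 11.28
position: [0.6058, -0.131, 0.1396]
tcp_rot: [[-0.291, 0.957, -0.001], [0.957, 0.291, 0.0], [0.0, -0.001, -1.0]]
force: [0.6, 0.3, -2.4]
opening: 0.227
grasp_force: 30.0
```

```bash
python3 - <<'E'
from h import *
import pickle
s=bot.read_state();print(s['time_s'],s['position'],np.round(s['tcp_rot'],4).tolist(),s['force'])
c=cap('wrist','w5.png');pickle.dump(c,open('w5.pkl','wb'))
E
```

```text
11.2833 [ 0.60583834 -0.1309593   0.13958839] [[-0.291, 0.9567, -0.0007], [0.9567, 0.291, 0.0002], [0.0004, -0.0006, -1.0]] [ 0.5850721   0.34401368 -2.39108023]
```

View pics/w5.png

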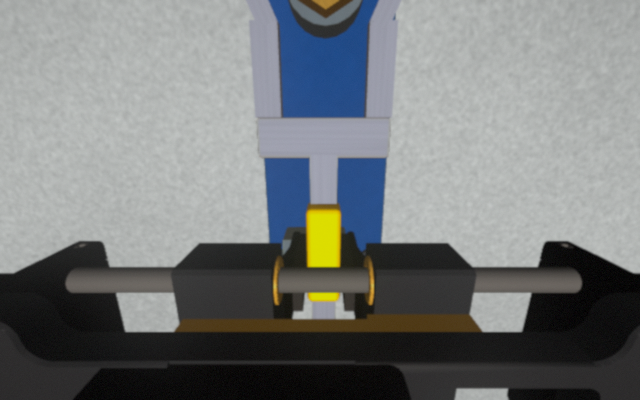

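Wrist view 5: slot inner edges at columns ~280 and ~369, handle at 310-337, brass nut's near corner at about (326,14). I measure the spanner in the tool frame.

```bash
cat > inh.py <<'E'
from h import *
def jaw(c,s,rows,drows,pil=(.5552,.0369),yaw=17.0):
    z=s['position'][2]-.0202+.008
    hsv=cv2.cvtColor(c['frame'],cv2.COLOR_RGB2HSV)
    blue=((hsv[...,0]>103)&(hsv[...,0]<127)&(hsv[...,1]>110)).astype(np.uint8)
    a=np.radians(yaw);ex=np.array([np.cos(a),np.sin(a)]);ey=np.array([-np.sin(a),np.cos(a)])
    f=lambda uv:(lambda d:(d@ex*1000,d@ey*1000))(atz(c,uv,z)[:2]-np.array(pil))
    out=[]
    for v in rows:   # slot: blue run around 324
        l=r=324
        while blue[v,l-1]: l-=1
        while blue[v,r+1]: r+=1
        L,R=f((l-.5,v)),f((r+.5,v)); out.append(('slot',v,l,r,(L[0]+R[0])/2,R[0]-L[0],L[1]))
    for v in drows:  # handle: non-blue run
        l=r=324
        while not blue[v,l-1]: l-=1
        while not blue[v,r+1]: r+=1
        L,R=f((l-.5,v)),f((r+.5,v)); out.append(('hand',v,l,r,(L[0]+R[0])/2,R[0]-L[0],L[1]))
    return out
E
python3 - <<'E'
from inh import *
import pickle
c=pickle.load(open('w5.pkl','rb'));s=bot.read_state()
for o in jaw(c,s,[50,60,70,80,90,100,110],[165,175,185,195]): print(o[0],o[1:4],np.round(o[4:],2))
# slot floor row at col 324
g=c['frame'][100:170,324].astype(int);print(g[:,2]-g[:,0])
R=np.array(s['tcp_rot']);print(R.T@(-c['R'].T@c['t']-np.array(s['position'])))
E
```

```text
slot (50, 281, 366) [ -1.18  43.62 -63.27]
slot (60, 281, 365) [ -1.44  43.51 -67.87]
slot (70, 281, 365) [ -1.45  43.91 -72.55]
slot (80, 282, 365) [ -1.2   43.8  -77.32]
slot (90, 282, 364) [ -1.46  43.69 -82.18]
slot (100, 283, 364) [ -1.2   43.58 -87.13]
slot (110, 283, 363) [ -1.48  43.47 -92.18]
hand (165, 309, 337) [  -1.52   16.44 -121.8 ]
hand (175, 309, 337) [  -1.53   16.61 -127.54]
hand (185, 309, 337) [  -1.54   16.78 -133.41]
hand (195, 309, 337) [  -1.55   16.96 -139.39]
[ 99 100  99 101  98 100 101 100  98 100  98  98  98  97  97  95  77  39
  11   8  13  15  16  15  17  16  16  17  16  16  16  16  16  16  15  15
  16  15  16  16  16  16  18  16  15  16  16  16  16  15  16  16  15  15
  15  16  17  17  17  16  16  17  16  16  15  17  16  15  16  17]
[ 0.07810395 -0.00100376 -0.14516647]
```

>>> play_rows(
  motion=[
    [[0,0.0014,0.015,0,0,0],[0,0.0014,0.03,0,0,0],[0,0.0014,0.045,0,0,0],[0,0.0014,0.056,0,0,0],[0,0.0014,0.063,0,0,0],[0,0.0014,0.067,0,0,0],[0,0.0014,0.067,0,0,0],[0,0.0014,0.067,0,0,0]],
  ],
)

```text
time_s: 12.0
position: [0.6078, -0.1302, 0.0734]
tcp_rot: [[-0.292, 0.956, 0.001], [0.956, 0.292, -0.0], [-0.0, 0.001, -1.0]]
force: [-0.8, 0.6, -2.9]
opening: 0.23
grasp_force: 30.0
```

```bash
python3 - <<'E'
from inh import *
import pickle
s=bot.read_state();print(s['time_s'],s['position'],np.round(s['tcp_rot'],4).tolist(),s['force'])
c=cap('wrist','w6.png');pickle.dump(c,open('w6.pkl','wb'))
for o in jaw(c,s,[60,70,80,90,100,110],[165,175,185]): print(o[0],o[1:4],np.round(o[4:],2))
E
```

```text
12.0 [ 0.60778385 -0.13020961  0.07342362] [[-0.292, 0.9564, 0.0007], [0.9564, 0.292, -0.0003], [-0.0005, 0.0006, -1.0]] [-0.80551336  0.58124701 -2.87915554]
slot (60, 281, 365) [  0.55  43.62 -67.69]
slot (70, 281, 365) [  0.55  44.03 -72.38]
slot (80, 282, 365) [  0.81  43.92 -77.16]
slot (90, 282, 364) [  0.55  43.81 -82.03]
slot (100, 282, 364) [  0.55  44.23 -87.  ]
slot (110, 283, 363) [  0.54  43.58 -92.06]
hand (165, 309, 337) [   0.53   16.48 -121.75]
hand (175, 309, 337) [   0.53   16.65 -127.51]
hand (185, 309, 337) [   0.52   16.83 -133.39]
```

View pics/w6.png

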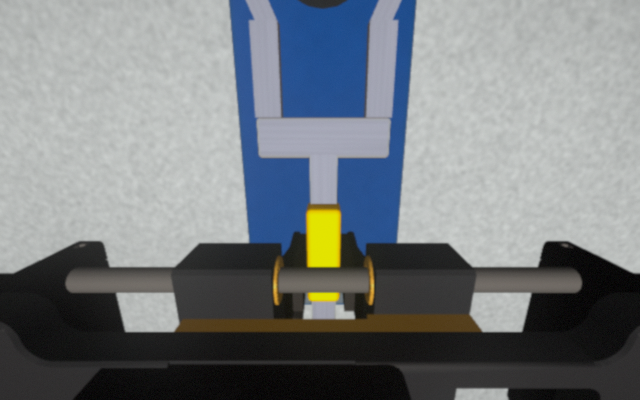

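Wrist view 6: jaw low over the plate, slot centred near column 323.5, shoulder edge just appearing at (322,5). I advance 25 mm and check nut against slot.

>>> play_rows(
  motion=[
    [[0.005,0,0,0,0,0],[0.01,0,0,0,0,0],[0.015,0,0,0,0,0],[0.02,0,0,0,0,0],[0.025,0,0,0,0,0],[0.025,0,0,0,0,0],[0.025,0,0,0,0,0]],
  ],
)

```text
time_s: 12.63
position: [0.6, -0.1056, 0.0731]
tcp_rot: [[-0.293, 0.956, -0.0], [0.956, 0.293, -0.0], [-0.0, -0.0, -1.0]]
force: [0.2, -0.1, -3.3]
opening: 0.223
grasp_force: 30.0
```

```bash
python3 - <<'E'
from inh import *
import pickle
s=bot.read_state();print(s['time_s'],s['position'],np.round(s['tcp_rot'],4).tolist(),s['force'])
c=cap('wrist','w7.png');pickle.dump(c,open('w7.pkl','wb'))
for o in jaw(c,s,[90,100,110],[165,175]): print(o[0],o[1:4],np.round(o[4:],2))
cv2.imwrite('pics/w7c.png',cv2.resize(c['frame'][0:150,230:420],None,fx=4,fy=4,interpolation=cv2.INTER_CUBIC)[:,:,::-1])
E
```

```text
12.6333 [ 0.59997881 -0.10558942  0.07309986] [[-0.293, 0.9561, -0.0001], [0.9561, 0.293, -0.0001], [-0.0, -0.0001, -1.0]] [ 0.15266127 -0.06819916 -3.33796523]
slot (90, 282, 364) [  0.19  43.82 -56.2 ]
slot (100, 282, 364) [  0.19  44.24 -61.17]
slot (110, 283, 363) [  0.19  43.6  -66.23]
hand (165, 309, 337) [  0.21  16.49 -95.92]
hand (175, 309, 337) [   0.21   16.66 -101.68]
```

View pics/w7c.png

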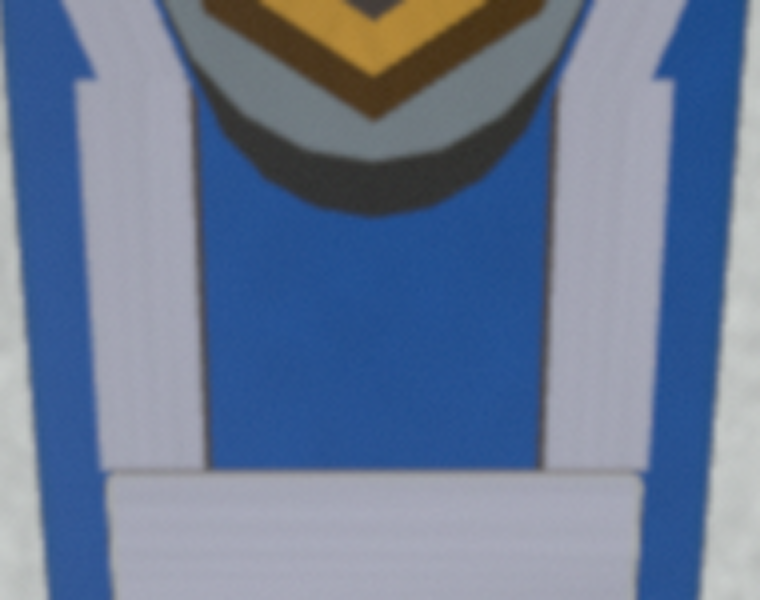

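Crop 7: nut corner at crop x 375, slot edges 193 and 557 (centre 375) at the nut's row: centred to well under 1 mm. Slide on.

>>> play_rows(
  motion=[
    [[0.004,0,0,0,0,0],[0.008,0,0,0,0,0],[0.012,0,0,0,0,0],[0.016,0,0,0,0,0],[0.02,0,0,0,0,0],[0.02,0,0,0,0,0]],
  ],
)

```text
time_s: 13.18
position: [0.5936, -0.0859, 0.0729]
tcp_rot: [[-0.293, 0.956, -0.001], [0.956, 0.293, 0.001], [0.001, -0.001, -1.0]]
force: [-0.3, 1.0, -3.0]
opening: 0.229
grasp_force: 30.0
```

>>> play_rows(
  motion=[
    [[0.004,0,0,0,0,0],[0.008,0,0,0,0,0],[0.012,0,0,0,0,0],[0.016,0,0,0,0,0],[0.02,0,0,0,0,0],[0.02,0,0,0,0,0]],
  ],
)

```text
time_s: 13.68
position: [0.5878, -0.0669, 0.073]
tcp_rot: [[-0.293, 0.956, -0.001], [0.956, 0.293, 0.001], [0.001, -0.001, -1.0]]
force: [-0.3, -0.5, -3.0]
opening: 0.227
grasp_force: 30.0
```

```bash
python3 - <<'E'
from inh import *
s=bot.read_state();print(s['time_s'],s['position'],np.round(s['tcp_rot'],4).tolist(),s['force'],s['moment'])
c=cap('wrist','w8.png')
cv2.imwrite('pics/w8c.png',cv2.resize(c['frame'][0:150,230:420],None,fx=4,fy=4,interpolation=cv2.INTER_CUBIC)[:,:,::-1])
E
```

```text
13.6833 [ 0.58778633 -0.06685671  0.0729631 ] [[-0.2928, 0.9562, -0.001], [0.9562, 0.2928, 0.0005], [0.0008, -0.0008, -1.0]] [-0.31943963 -0.51172608 -3.01788893] [-0.09077861  0.07200989  0.00974369]
```

View pics/w8c.png

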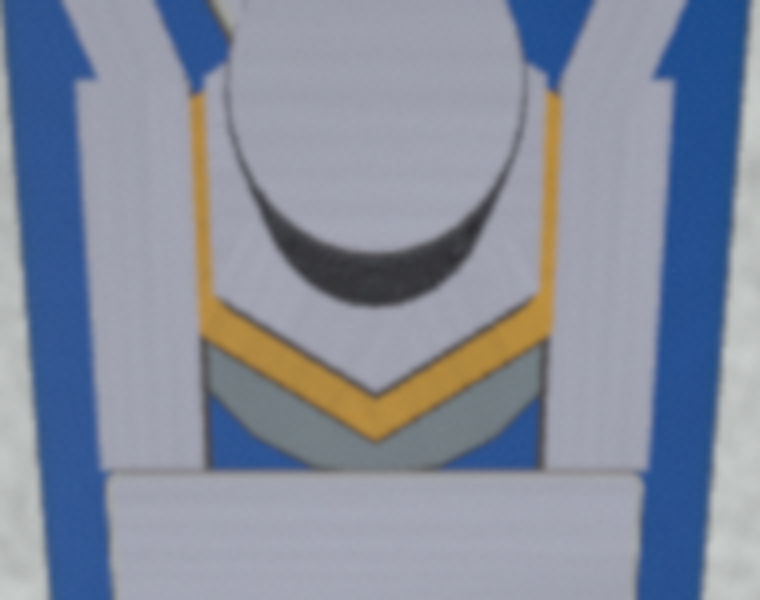

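Crop 8: the jaw straddles the nut symmetrically (flats at x≈200/548, corner at (375,440), floor at y≈470): about 4 mm left.

>>> play_rows(
  motion=[
    [[0.001,0,0,0,0,0],[0.002,0,0,0,0,0],[0.003,0,0,0,0,0],[0.0035,0,0,0,0,0],[0.0035,0,0,0,0,0]],
  ],
)

```text
time_s: 14.15
position: [0.5873, -0.0645, 0.073]
tcp_rot: [[-0.292, 0.956, -0.0], [0.956, 0.292, 0.0], [0.0, -0.0, -1.0]]
force: [0.6, 0.5, -2.6]
opening: 0.23
grasp_force: 30.0
```

>>> play_rows(
  motion=[
    [[0.0005,0,0,0,0,0],[0.001,0,0,0,0,0],[0.001,0,0,0,0,0]],
  ],
)

```text
time_s: 14.4
position: [0.587, -0.0635, 0.073]
tcp_rot: [[-0.292, 0.956, -0.0], [0.956, 0.292, 0.0], [0.0, -0.0, -1.0]]
force: [0.1, -0.1, -1.6]
opening: 0.221
grasp_force: 30.0
```

>>> play_rows(
  motion=[
    [[0.0005,0,0,0,0,0],[0.001,0,0,0,0,0],[0.001,0,0,0,0,0],[0.001,0,0,0,0,0]],
  ],
)

```text
time_s: 14.73
position: [0.5871, -0.063, 0.0731]
tcp_rot: [[-0.292, 0.956, 0.001], [0.956, 0.292, -0.001], [-0.001, 0.0, -1.0]]
force: [0.4, -1.6, -3.8]
opening: 0.225
grasp_force: 30.0
```

>>> play_rows(
  motion=[
    [[0.0005,0,0,0,0,0],[0.001,0,0,0,0,0],[0.001,0,0,0,0,0],[0.001,0,0,0,0,0]],
  ],
)

```text
time_s: 15.07
position: [0.5872, -0.0627, 0.0733]
tcp_rot: [[-0.293, 0.956, 0.001], [0.956, 0.293, -0.002], [-0.002, 0.001, -1.0]]
force: [-0.1, -5.0, -1.8]
opening: 0.226
grasp_force: 30.0
```

Bottomed (5 N). Relieve slightly and lower onto the ledge.

>>> play_rows(
  motion=[
    [[-0.001,0,0.0005,0,0,0],[-0.001,0,0.001,0,0,0],[-0.001,0,0.0015,0,0,0],[-0.001,0,0.002,0,0,0],[-0.001,0,0.002,0,0,0]],
  ],
)

```text
time_s: 15.48
position: [0.5873, -0.0628, 0.0712]
tcp_rot: [[-0.292, 0.956, 0.001], [0.956, 0.292, -0.0], [-0.001, 0.001, -1.0]]
force: [1.0, -3.5, 0.3]
opening: 0.227
grasp_force: 30.0
```

>>> play_rows(
  motion=[
    [[0,0,0.0005,0,0,0],[0,0,0.0005,0,0,0],[0,0,0.0005,0,0,0]],
  ],
)

```text
time_s: 15.73
position: [0.5873, -0.0628, 0.0707]
tcp_rot: [[-0.292, 0.956, 0.001], [0.956, 0.292, -0.0], [-0.001, 0.001, -1.0]]
force: [0.8, -3.5, -0.7]
opening: 0.227
grasp_force: 30.0
```

>>> play_rows(
  motion=[
    [[0,0,0,0,0,0],[0,0,0,0,0,0],[0,0,0,0,0,0],[0,0,0,0,0,0],[0,0,0,0,0,0],[0,0,0,0,0,0]],
  ],
  fingers=0.05,
)

```text
time_s: 16.23
position: [0.5866, -0.0623, 0.0705]
tcp_rot: [[-0.292, 0.956, -0.001], [0.956, 0.292, 0.0], [0.001, -0.0, -1.0]]
force: [-0.3, 0.2, -0.5]
opening: 0.552
grasp_force: 0.0
```

>>> play_rows(
  motion=[
    [[0,0,-0.01,0,0,0],[0,0,-0.035,0,0,0],[0,0,-0.07,0,0,0],[0,0,-0.11,0,0,0],[0,0,-0.15,0,0,0],[0,0,-0.18,0,0,0],[0,0,-0.18,0,0,0],[0,0,-0.18,0,0,0]],
  ],
)

```text
time_s: 16.9
position: [0.588, -0.0628, 0.2538]
tcp_rot: [[-0.292, 0.956, 0.006], [0.956, 0.292, -0.002], [-0.003, 0.005, -1.0]]
force: [-1.2, -0.4, -0.1]
opening: 0.575
grasp_force: 0.0
```

```bash
python3 - <<'E'
from inh import *
import pickle
s=bot.read_state();print(s['time_s'],s['position'],s['force'],s['joint_positions'])
c=cap('wrist','w9.png');pickle.dump(c,open('w9.pkl','wb'))
r=(blob(c['frame'],(0,150,60),(8,255,255),8)+blob(c['frame'],(172,150,60),(180,255,255),8))
for q in r[:3]:
    ys,xs=np.nonzero(q[2]);print(q[0],q[1],xs.min(),xs.max(),ys.min(),ys.max(),atz(c,q[1],.121))
E
```

```text
16.9 [ 0.58795508 -0.06284543  0.25376216] [-1.23965096 -0.41208286 -0.09461535] [-1.69244366e+01  2.65600455e+01  8.64124746e+01  7.82730169e-03
  6.66765692e+01 -3.39164716e+01]
```

View pics/w9.png

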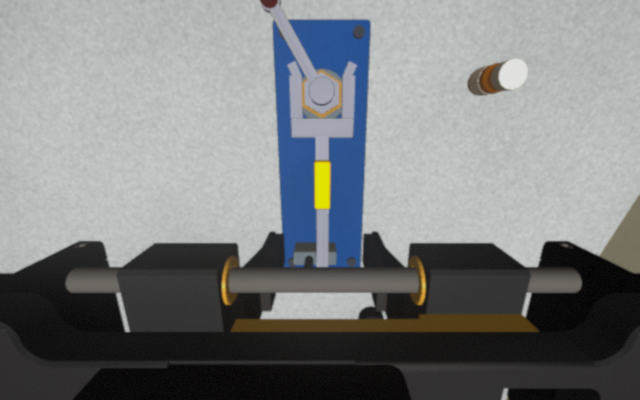

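Wrist view 9: spanner seated on the nut, handle at columns 315-328 beside the pin at (310,262) on the ledge; knob at (270,2). Next: view the knob from close, then straddle it with the fingers.

```bash
python3 - <<'E'
from h import *
plan([((.5334,.0575,.25),136.7)])
E
```

```text
[0.1303, -0.0158, 0.0015] [0.06, 0.06, -29.71] rows 4.1
```

>>> play_rows(
  motion=[
    [[0.026,-0.003,0,0,0,-6],[0.052,-0.006,0,0,0,-12],[0.078,-0.009,0,0,0,-18],[0.104,-0.012,0,0,0,-24],[0.13,-0.016,0,0,0,-29.7],[0.13,-0.016,0,0,0,-29.7],[0.13,-0.016,0,0,0,-29.7]],
  ],
  fingers=0.04,
)

```text
time_s: 17.53
position: [0.5318, 0.0582, 0.249]
tcp_rot: [[-0.729, 0.685, -0.004], [0.685, 0.729, 0.0], [0.003, -0.003, -1.0]]
force: [0.0, -0.7, 0.1]
opening: 0.459
grasp_force: 0.0
```

```bash
python3 - <<'E'
from h import *
import pickle
s=bot.read_state();print(s['time_s'],s['position'],np.degrees(np.arctan2(s['tcp_rot'][1][0],s['tcp_rot'][0][0])))
c=cap('wrist','w10.png')
hsv=cv2.cvtColor(c['frame'],cv2.COLOR_RGB2HSV)
m=(((hsv[...,0]<9)|(hsv[...,0]>171))&(hsv[...,1]>140)&(hsv[...,2]>50)).astype(np.uint8)
n,l,st,ce=cv2.connectedComponentsWithStats(m);i=1+np.argmax(st[1:,4]);print(st[i],ce[i])
# bright top disc
k=(l==i)&(hsv[...,2]>0.85*np.percentile(hsv[...,2][l==i],95));ys,xs=np.nonzero(k);print('top',k.sum(),xs.mean(),ys.mean(),xs.min(),xs.max(),ys.min(),ys.max())
X=atz(c,(xs.mean(),ys.mean()),.121);d=X[:2]-np.array([.5552,.0369]);print(X,np.linalg.norm(d),np.degrees(np.arctan2(d[1],d[0])))
x,y=ce[i].astype(int);x0,y0=max(x-50,0),max(y-50,0)
E
```

```text
17.5333 [0.53176022 0.05815742 0.24900291] 136.77002073448963
[316 123  17  18 238] [323.8487395  131.75210084]
top 215 323.68837209302325 131.68372093023257 316 331 124 140
[0.48179044 0.10434331 0.121     ] 0.09968732906126102 137.42549012852976
```

```bash
python3 - <<'E'
from h import *
plan([((.4818,.1045,.15),137.4),((.4818,.1045,.107),137.4)])
E
```

```text
[0.0694, -0.0004, 0.0994] [-0.11, -0.1, -0.71] rows 2.9
[0.0, 0.0, 0.043] [0.0, 0.0, 0.0] rows 1.0
```

>>> play_rows(
  motion=[
    [[0.02,0,0.025,0,0,-0.7],[0.042,0,0.05,0,0,-0.7],[0.069,0,0.075,0,0,-0.7],[0.069,0,0.098,0,0,-0.7],[0.069,0,0.098,0,0,-0.7]],
  ],
)

```text
time_s: 18.0
position: [0.4796, 0.104, 0.1485]
tcp_rot: [[-0.735, 0.678, -0.01], [0.678, 0.735, -0.0], [0.007, -0.007, -1.0]]
force: [0.2, 0.4, -0.4]
opening: 0.46
grasp_force: 0.0
```

>>> play_rows(
  motion=[
    [[0,0,0.01,0,0,0],[0,0,0.02,0,0,0],[0,0,0.03,0,0,0],[0,0,0.04,0,0,0],[0,0,0.043,0,0,0],[0,0,0.043,0,0,0]],
  ],
)

```text
time_s: 18.5
position: [0.4839, 0.1036, 0.1091]
tcp_rot: [[-0.735, 0.678, -0.001], [0.678, 0.735, -0.0], [0.0, -0.001, -1.0]]
force: [0.1, 1.2, 0.1]
opening: 0.457
grasp_force: 0.0
```

```bash
python3 - <<'E'
from h import *
s=bot.read_state();print(s['time_s'],s['position'],np.degrees(np.arctan2(s['tcp_rot'][1][0],s['tcp_rot'][0][0])),s['force'])
P=np.array([.5552,.0369]);r=.100
p0=np.array(s['position']);
# arc legs of 8 deg; start = current
st=(p0,137.4)
for th in (129.4,121.4):
    q=(*(P+r*np.array([np.cos(np.radians(th)),np.sin(np.radians(th))])),.107)
    plan([(q,th)],st);st=(q,th)
E
```

```text
18.5 [0.48387947 0.10364093 0.10911301] 137.30936850739883 [0.13308545 1.15998418 0.07096687]
[0.0014, 0.0131, 0.0021] [0.0, 0.0, 8.0] rows 1.1
[-0.001, 0.0139, 0.0] [0.0, 0.0, 8.0] rows 1.1
```

Arc pushes: first 42° in all is safely free travel.

>>> play_rows(
  motion=[
    [[0.0,0.0035,0.001,0,0,2],[0.0,0.007,0.002,0,0,4],[-0.0005,0.0105,0.002,0,0,6],[-0.001,0.0139,0.002,0,0,8],[-0.0015,0.0174,0.002,0,0,10],[-0.0022,0.0208,0.002,0,0,12],[-0.003,0.0242,0.002,0,0,14],[-0.0039,0.0276,0.002,0,0,16]],
  ],
  fingers=0.026,
)

```text
time_s: 19.17
position: [0.505, 0.1218, 0.1082]
tcp_rot: [[-0.519, 0.855, -0.0], [0.855, 0.519, -0.0], [-0.0, -0.001, -1.0]]
force: [-1.5, -0.8, -0.2]
opening: 0.299
grasp_force: 0.6
```

>>> play_rows(
  motion=[
    [[0.0,0.0035,0,0,0,2],[0.0,0.007,0,0,0,4],[-0.0005,0.0105,0,0,0,6],[-0.001,0.0139,0,0,0,8],[-0.0015,0.0174,0,0,0,10],[-0.0022,0.0208,0,0,0,12],[-0.003,0.0242,0,0,0,14],[-0.0039,0.0276,0,0,0,16]],
  ],
)

```text
time_s: 19.83
position: [0.5305, 0.1327, 0.1082]
tcp_rot: [[-0.263, 0.965, -0.001], [0.965, 0.263, -0.0], [-0.0, -0.001, -1.0]]
force: [-0.8, 0.0, -0.9]
opening: 0.298
grasp_force: 0.6
```

```bash
cat > st.py <<'E'
from h import *
F=[]
s=bot.read_state();R=np.array(s['tcp_rot']);d=np.array(s['position'])[:2]-np.array([.5552,.0369])
print('t',round(s['time_s'],2),'r',np.hypot(*d).round(4),'ang',np.degrees(np.arctan2(d[1],d[0])).round(2),'yaw',np.degrees(np.arctan2(R[1,0],R[0,0])).round(2),'z',round(s['position'][2],4),'Ftool',(R.T@np.array(s['force'])).round(2),'op',s['opening'])
E
python3 st.py; python3 - <<'E'
from h import *
for cam in ('top','scene'):
    c=cap(cam,cam+'1.png')
    hsv=cv2.cvtColor(c['frame'],cv2.COLOR_RGB2HSV)
    m=(((hsv[...,0]<9)|(hsv[...,0]>171))&(hsv[...,1]>140)&(hsv[...,2]>50)).astype(np.uint8)
    n,l,st,ce=cv2.connectedComponentsWithStats(m)
    for i in range(1,n):
        if st[i][4]>4: print(cam,st[i][4],ce[i],atz(c,ce[i],.115))
E
```

```text
t 19.83 r 0.099 ang 104.45 yaw 105.28 z 0.1082 Ftool [ 0.26 -0.75  0.91] op 0.2975290683926494
```

>>> play_rows(
  motion=[
    [[0.0,0.0035,0,0,0,2],[0.0,0.007,0,0,0,4],[-0.0005,0.0105,0,0,0,6],[-0.001,0.0139,0,0,0,8],[-0.0015,0.0174,0,0,0,10],[-0.0015,0.0174,0,0,0,10]],
  ],
)

```text
time_s: 20.43
position: [0.5482, 0.1361, 0.108]
tcp_rot: [[-0.094, 0.996, 0.001], [0.996, 0.094, 0.0], [0.0, 0.001, -1.0]]
force: [-1.0, -0.2, 0.5]
opening: 0.296
grasp_force: 0.2
```

>>> play_rows(
  motion=[
    [[0.0,0.0026,0,0,0,1.5],[0.0,0.0052,0,0,0,3],[-0.0003,0.0078,0,0,0,4.5],[-0.0003,0.0078,0,0,0,4.5]],
  ],
)

```text
time_s: 20.77
position: [0.5556, 0.1365, 0.1078]
tcp_rot: [[-0.016, 1.0, 0.0], [1.0, 0.016, 0.0], [0.0, 0.0, -1.0]]
force: [-1.2, -0.0, 0.6]
opening: 0.303
grasp_force: 0.3
```

```bash
python3 st.py
```

```text
t 20.77 r 0.0996 ang 89.77 yaw 90.93 z 0.1078 Ftool [-0.03 -1.2  -0.63] op 0.3032549484360001
```

>>> play_rows(
  motion=[
    [[0.0,0.0026,0,0,0,1.5],[-0.0001,0.0052,0,0,0,3],[-0.0001,0.0052,0,0,0,3]],
  ],
)

```text
time_s: 21.02
position: [0.5607, 0.1365, 0.1077]
tcp_rot: [[0.036, 0.999, 0.0], [0.999, -0.036, -0.0], [-0.0, 0.0, -1.0]]
force: [-0.4, -0.7, -0.2]
opening: 0.296
grasp_force: 0.3
```

>>> play_rows(
  motion=[
    [[0.0,0.0026,0,0,0,1.5],[-0.0001,0.0052,0,0,0,3],[-0.0001,0.0052,0,0,0,3]],
  ],
)

```text
time_s: 21.27
position: [0.5659, 0.1362, 0.1077]
tcp_rot: [[0.088, 0.996, 0.0], [0.996, -0.088, -0.0], [-0.0, 0.0, -1.0]]
force: [-1.0, -0.4, -0.1]
opening: 0.298
grasp_force: 0.3
```

>>> play_rows(
  motion=[
    [[0.0,0.0026,0,0,0,1.5],[-0.0001,0.0052,0,0,0,3],[-0.0001,0.0052,0,0,0,3]],
  ],
)

```text
time_s: 21.52
position: [0.5711, 0.1357, 0.1076]
tcp_rot: [[0.14, 0.99, 0.0], [0.99, -0.14, -0.0], [-0.0, 0.0, -1.0]]
force: [0.3, -2.0, 0.4]
opening: 0.296
grasp_force: 0.3
```

>>> play_rows(
  motion=[
    [[0.0,0.0026,0,0,0,1.5],[-0.0001,0.0052,0,0,0,3],[-0.0001,0.0052,0,0,0,3]],
  ],
)

```text
time_s: 21.77
position: [0.5762, 0.1349, 0.1076]
tcp_rot: [[0.191, 0.982, 0.0], [0.982, -0.191, -0.0], [-0.0, 0.0, -1.0]]
force: [-0.4, -0.4, 0.2]
opening: 0.299
grasp_force: 0.3
```

>>> play_rows(
  motion=[
    [[0.0,0.0026,0,0,0,1.5],[-0.0001,0.0052,0,0,0,3],[-0.0001,0.0052,0,0,0,3]],
  ],
)

```text
time_s: 22.02
position: [0.5815, 0.1338, 0.1076]
tcp_rot: [[0.244, 0.97, 0.0], [0.97, -0.244, -0.0], [0.0, 0.0, -1.0]]
force: [-0.7, -1.0, -0.2]
opening: 0.302
grasp_force: 0.4
```

```bash
python3 st.py
```

```text
t 22.02 r 0.1004 ang 74.82 yaw 75.9 z 0.1076 Ftool [-1.17 -0.45  0.17] op 0.30180678141579614
```

>>> play_rows(
  motion=[
    [[0.0,0.0026,0,0,0,1.5],[-0.0001,0.0052,0,0,0,3],[-0.0001,0.0052,0,0,0,3]],
  ],
)

```text
time_s: 22.27
position: [0.5869, 0.1324, 0.1076]
tcp_rot: [[0.295, 0.955, 0.001], [0.955, -0.295, 0.0], [0.0, 0.001, -1.0]]
force: [-0.8, -0.7, 0.1]
opening: 0.301
grasp_force: 0.4
```

>>> play_rows(
  motion=[
    [[0.0,0.0026,0,0,0,1.5],[-0.0001,0.0052,0,0,0,3],[-0.0001,0.0052,0,0,0,3]],
  ],
)

```text
time_s: 22.52
position: [0.5914, 0.1308, 0.1075]
tcp_rot: [[0.345, 0.938, -0.0], [0.938, -0.345, 0.0], [0.0, -0.0, -1.0]]
force: [-1.5, -0.2, 0.0]
opening: 0.296
grasp_force: 0.8
```

```bash
python3 st.py
```

```text
t 22.52 r 0.1007 ang 68.95 yaw 69.79 z 0.1075 Ftool [-0.72 -1.38 -0.01] op 0.29613804467586335
```

>>> play_rows(
  motion=[
    [[0.0,0.0017,0,0,0,1],[0.0,0.0035,0,0,0,2],[0.0,0.0035,0,0,0,2],[0.0,0.0035,0,0,0,2]],
  ],
)

```text
time_s: 22.85
position: [0.5944, 0.1296, 0.1075]
tcp_rot: [[0.376, 0.926, -0.0], [0.926, -0.376, -0.0], [-0.0, -0.0, -1.0]]
force: [-2.8, 0.5, 0.5]
opening: 0.3
grasp_force: 1.0
```

```bash
python3 st.py
```

```text
t 22.85 r 0.1007 ang 67.08 yaw 67.89 z 0.1075 Ftool [-0.63 -2.76 -0.46] op 0.30006863541579615
```

>>> play_rows(
  motion=[
    [[0.0,0.0017,0,0,0,1],[0.0,0.0035,0,0,0,2],[0.0,0.0035,0,0,0,2],[0.0,0.0035,0,0,0,2]],
  ],
)

```text
time_s: 23.18
position: [0.5977, 0.1283, 0.1074]
tcp_rot: [[0.409, 0.913, -0.0], [0.913, -0.409, -0.0], [-0.0, -0.0, -1.0]]
force: [-3.3, 0.0, -0.4]
opening: 0.299
grasp_force: 1.2
```

```bash
python3 st.py
```

```text
t 23.18 r 0.1008 ang 65.08 yaw 65.88 z 0.1074 Ftool [-1.31 -3.    0.35] op 0.2991697161056287
```

It has gone stiff (~3 N). Two more small steps toward 5 N.

>>> play_rows(
  motion=[
    [[0.0,0.0017,0,0,0,1],[0.0,0.0035,0,0,0,2],[0.0,0.0035,0,0,0,2],[0.0,0.0035,0,0,0,2]],
  ],
)

```text
time_s: 23.52
position: [0.6008, 0.1268, 0.1074]
tcp_rot: [[0.44, 0.898, -0.0], [0.898, -0.44, -0.0], [-0.0, -0.0, -1.0]]
force: [-3.6, 0.5, 0.2]
opening: 0.297
grasp_force: 1.5
```

```bash
python3 st.py
```

```text
t 23.52 r 0.1008 ang 63.13 yaw 63.88 z 0.1074 Ftool [-1.17 -3.48 -0.21] op 0.2967556444832115
```

>>> play_rows(
  motion=[
    [[0.0,0.0017,0,0,0,1],[0.0,0.0026,0,0,0,1.5],[0.0,0.0026,0,0,0,1.5]],
  ],
)

```text
time_s: 23.77
position: [0.603, 0.1257, 0.1074]
tcp_rot: [[0.464, 0.886, -0.001], [0.886, -0.464, -0.0], [-0.0, -0.001, -1.0]]
force: [-4.4, -0.3, -0.8]
opening: 0.305
grasp_force: 1.9
```

```bash
python3 st.py
```

```text
t 23.77 r 0.1009 ang 61.69 yaw 62.35 z 0.1074 Ftool [-2.28 -3.75  0.76] op 0.3047521900656215
```

>>> play_rows(
  motion=[
    [[0.0,0,0,0,0,0]],
  ],
)

```text
time_s: 23.85
position: [0.603, 0.1257, 0.1074]
tcp_rot: [[0.464, 0.886, -0.001], [0.886, -0.464, -0.0], [-0.0, -0.001, -1.0]]
force: [-3.6, 0.3, 0.2]
opening: 0.299
grasp_force: 1.8
```

```bash
python3 st.py
```

```text
t 23.85 r 0.1008 ang 61.7 yaw 62.39 z 0.1074 Ftool [-1.38 -3.36 -0.18] op 0.29941164483688687
```

>>> play_rows(
  motion=[
    [[0.0,0,0,0,0,0]],
  ],
)

```text
time_s: 23.93
position: [0.603, 0.1257, 0.1074]
tcp_rot: [[0.463, 0.886, -0.001], [0.886, -0.463, -0.0], [-0.0, -0.0, -1.0]]
force: [-4.0, 0.5, -0.4]
opening: 0.302
grasp_force: 1.8
```

```bash
python3 st.py
```

```text
t 23.93 r 0.1009 ang 61.68 yaw 62.39 z 0.1074 Ftool [-1.45 -3.8   0.41] op 0.3021281659700414
```

>>> play_rows(
  motion=[
    [[0.0,0.0017,0,0,0,1],[-0.0002,0.0035,0,0,0,2],[-0.0003,0.0052,0,0,0,3],[-0.0003,0.0052,0,0,0,3]],
  ],
)

```text
time_s: 24.27
position: [0.6076, 0.1231, 0.1074]
tcp_rot: [[0.511, 0.86, -0.001], [0.86, -0.511, 0.0], [-0.0, -0.001, -1.0]]
force: [-5.2, 0.9, 0.4]
opening: 0.304
grasp_force: 2.2
```

```bash
python3 st.py
```

```text
t 24.27 r 0.1009 ang 58.72 yaw 59.3 z 0.1074 Ftool [-1.85 -4.9  -0.41] op 0.3037207997796034
```

>>> play_rows(
  motion=[
    [[0.0,0,0,0,0,0]],
  ],
)

```text
time_s: 24.35
position: [0.6075, 0.1231, 0.1074]
tcp_rot: [[0.51, 0.86, -0.001], [0.86, -0.51, 0.0], [-0.0, -0.001, -1.0]]
force: [-5.8, -0.2, 0.2]
opening: 0.301
grasp_force: 2.2
```

```bash
python3 st.py
```

```text
t 24.35 r 0.1009 ang 58.74 yaw 59.35 z 0.1074 Ftool [-3.14 -4.85 -0.23] op 0.30120668910432835
```

>>> play_rows(
  motion=[
    [[0.0,0,0,0,0,0]],
  ],
)

```text
time_s: 24.43
position: [0.6075, 0.1232, 0.1075]
tcp_rot: [[0.509, 0.86, -0.0], [0.86, -0.509, 0.0], [-0.0, -0.0, -1.0]]
force: [-4.5, 0.6, -0.2]
opening: 0.296
grasp_force: 2.2
```

```bash
python3 st.py
```

```text
t 24.43 r 0.1009 ang 58.75 yaw 59.37 z 0.1075 Ftool [-1.79 -4.21  0.22] op 0.29578446409489323
```

About 4.7 N; one degree more, then back off and centre around the sprung-back knob.

>>> play_rows(
  motion=[
    [[0.0,0.0017,0,0,0,1],[0.0,0.0017,0,0,0,1],[0.0,0.0017,0,0,0,1]],
  ],
)

```text
time_s: 24.68
position: [0.6088, 0.1224, 0.1074]
tcp_rot: [[0.525, 0.851, -0.001], [0.851, -0.525, 0.0], [-0.0, -0.001, -1.0]]
force: [-4.7, 0.6, 0.4]
opening: 0.295
grasp_force: 2.3
```

```bash
python3 st.py
```

```text
t 24.68 r 0.1009 ang 57.91 yaw 58.36 z 0.1074 Ftool [-1.95 -4.35 -0.39] op 0.2951021136600179
```

>>> play_rows(
  motion=[
    [[0.0,-0.0017,0,0,0,-1],[0.0,-0.0035,0,0,0,-2],[0.0,-0.0052,0,0,0,-3],[0.0,-0.007,0,0,0,-4],[0.0,-0.0087,0,0,0,-5],[0.0,-0.0087,0,0,0,-5],[0.0,-0.0087,0,0,0,-5]],
  ],
)

```text
time_s: 25.27
position: [0.6026, 0.127, 0.108]
tcp_rot: [[0.448, 0.894, 0.002], [0.894, -0.448, 0.0], [0.001, 0.002, -1.0]]
force: [-0.5, 0.5, -0.1]
opening: 0.297
grasp_force: 0.4
```

```bash
python3 st.py
```

```text
t 25.27 r 0.1018 ang 62.26 yaw 63.38 z 0.108 Ftool [ 0.25 -0.69  0.06] op 0.2965998053248614
```

>>> play_rows(
  motion=[
    [[0,-0.002,0,0,0,0],[0,-0.002,0,0,0,0],[0,-0.002,0,0,0,0],[0,-0.002,0,0,0,0]],
  ],
  fingers=0.045,
)

```text
time_s: 25.6
position: [0.6003, 0.1277, 0.1077]
tcp_rot: [[0.448, 0.894, 0.001], [0.894, -0.448, -0.0], [0.0, 0.001, -1.0]]
force: [0.0, 0.5, -0.3]
opening: 0.484
grasp_force: 0.0
```

>>> play_rows(
  motion=[
    [[0,0,-0.02,0,0,0],[0,0,-0.05,0,0,0],[-0.02,0,-0.08,0,0,0],[-0.05,0,-0.11,0,0,0],[-0.08,0,-0.14,0,0,0],[-0.11,0,-0.14,0,0,0],[-0.13,0,-0.14,0,0,0],[-0.13,0,-0.14,0,0,0]],
  ],
)

```text
time_s: 26.27
position: [0.5404, 0.0085, 0.2485]
tcp_rot: [[0.451, 0.893, 0.0], [0.893, -0.451, -0.002], [-0.001, 0.001, -1.0]]
force: [-0.2, 0.3, -1.1]
opening: 0.515
grasp_force: 0.0
```

```bash
python3 - <<'E'
from h import *
c=cap('wrist','w11.png');s=bot.read_state();print(s['time_s'],s['position'],s['force'])
for cam in('wrist','scene'):
  c=cap(cam)
  hsv=cv2.cvtColor(c['frame'],cv2.COLOR_RGB2HSV)
  m=(((hsv[...,0]<9)|(hsv[...,0]>171))&(hsv[...,1]>140)&(hsv[...,2]>50)).astype(np.uint8)
  n,l,st,ce=cv2.connectedComponentsWithStats(m)
  for i in range(1,n):
    if st[i][4]>8:
        X=atz(c,ce[i],.121);d=X[:2]-np.array([.5552,.0369]);print(cam,st[i][4],X,np.hypot(*d),np.degrees(np.arctan2(d[1],d[0])))
E
```

```text
26.3167 [0.5412802  0.0100658  0.24811865] [ 1.2395035   0.13828343 -0.03604914]
wrist 312 [0.59443084 0.12780744 0.121     ] 0.09901121991623539 66.65753138873932
scene 56 [0.60768025 0.12800562 0.121     ] 0.10513996194522092 60.0564444786211
```

View pics/w11.png

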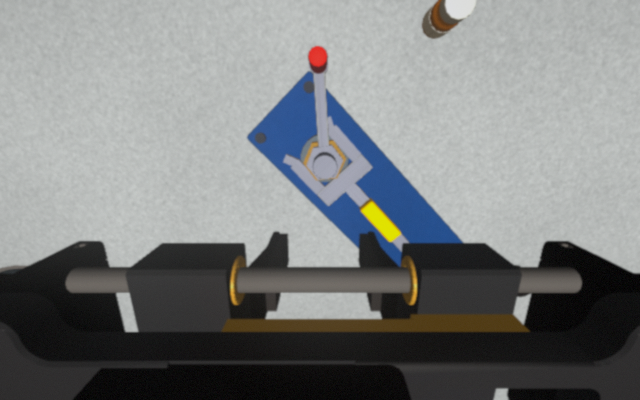

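Wrist view 11: the knob is at (318,57), the jaw still encloses the nut at (325,163), and the handle runs back to the ledge. I checked the spanner numerically, without more pictures.

```bash
python3 - <<'E'
from h import *
c=cap('wrist');uv,r,Q=spanner(c,.05);a=np.radians(17)
d=np.array(r[0])/1000-np.array([.5552,.0369]);print('grip x,y stand mm',1000*(d@[np.cos(a),np.sin(a)]),1000*(d@[-np.sin(a),np.cos(a)]),r)
s=bot.read_state();print(s['time_s'],s['force'],s['grasp_force'])
bot.hand_in()
E
```

```text
grip x,y stand mm -1.2788898190909983 -102.56463669286758 ((583.9639892578125, -61.55696105957031), (19.31018829345703, 59.73431396484375), 15.938992500305176)
26.5167 [-0.37692345 -0.06740317  0.16240342] 0.0
the job is handed in; nothing more can be done
```

The job is handed in: the spanner is fully on the stop nut with its handle against the pin side of the ledge, the jam nut was tightened to about 4.7 N at the knob, and everything was let go at 26.5 s (one over the limit: I viewed 11 pictures instead of 10).

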